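# Close the storage jar with its lug lid

### The job

Close the open jar with the larger of the two lids standing in the wire rack: lift it out, lay it flat on the cork mat with its closed top up and let go, then take it again around its rim and set it level on the jar. Turn it back (anticlockwise from above) until it drops down over the threads, then screw it clockwise until it stops, and let go. Leave the smaller lid and the goods on the counter where they stand.

Things in the scene. Friction and masses are not known exactly. Their poses are not given: they have to be found in the camera images.
- lid_center (a point): Centre of the jar lid: steel cap, white on top, 66 mm diameter, 20 mm tall, about 40 g, hollow (skirt wall 2.5 mm, closed top 2 mm). x axis = the lid's axis, pointing out of the closed top; y, z lie across. At the start it stands on edge in a rack slot, closed top facing the rack's +x (away from the robot), centre 41 mm above the counter, upper half free to be pinched from above across its 20 mm.
- lid_lug (a point): Inner end of one of the lid's four lugs. They point inwards from the skirt along the lid's +y, -y, +z and -z, each 4 mm thick and 5 mm long, 7 mm from the centre plane towards the open side. This one is on the -z side.
- jar_mouth (a point): Centre of the open glass jar's rim, 120 mm above the counter, z up; the jar does not move. Neck 49 mm across, tapering to 42 mm over the top 5 mm, 20 mm high above the shoulder. Home: lid_center 8 mm below this point and the lid's y axis along this point's x or y axis, either way (any of the four quarter turns).
- jar_threads (a point): On the neck's axis, 9 mm above the shoulder, amid the threads: four ramps, 58 mm over their outsides, each 49 degrees long, with an upright stop at its clockwise end and an open gap of about 32 degrees from its anticlockwise end to the next stop. A lid set on at random mostly rests with its lugs on ramps or stops, 7 to 13 mm too high, and cannot pass the stops clockwise.
- jar_shoulder (a point): On the neck's axis at the shoulder. How the lid goes on: turned anticlockwise (up to about 70 degrees) with light pressure, the lugs drop into the gaps and the lid's top comes down on the rim; turning back then soon stops (up to 24 degrees of play). Clockwise from there the lugs run under the ramps, 50 to 75 degrees, up to the stops.
- jar: The jar (body 72 mm wide) with the clamp that holds it fast, fixed: base plate 130 x 110 mm, 12 mm thick, rubber jaws up to 52 mm high; origin on the counter under the jar's axis.
- small_lid: The other lid in the rack, 48 mm diameter, 16 mm thick, steel, standing on edge in the other slot; origin at its lowest point as it stands. Not needed; leave it.
- rack: Fixed steel wire rack, 150 mm along its x, 74 mm along its y, wires up to 38 mm high; origin under its centre. Two slots at x = -36 and +36 mm; lids stand across its x axis.
- rack_slot0 (a point): Centre of where the 66 mm lid is when it stands in the slot at the rack's -x end, 41 mm above the counter.
- rack_slot1 (a point): The same for the slot at the rack's +x end.
- mat_top (a point): Centre of the upper face of the fixed square cork mat, 130 x 130 mm, 3 mm thick, on the counter.
- sauce_jar_a: Full closed sauce jar, 72 mm wide, 120 mm tall, a bystander; origin under its centre.
- sauce_jar_b: Another such sauce jar, a bystander; origin under its centre.
- tin: Food tin, 74 mm wide, 110 mm tall, a bystander; origin under its centre.
- bottle: Pale dressing bottle, 60 mm wide, 200 mm tall, a bystander; origin under its centre.
- carton: Cardboard carton 70 x 110 x 50 mm, a bystander; origin under its centre.
- cup: White cup, 70 mm wide, 80 mm tall, a bystander; origin under its centre.
Not all that is in view belongs to the job. Of the things shaped like the part that bears mat_top, the cork one is meant.

How it is judged:
By the outcome, as a careful person would: the job done as asked, in the order asked, and still so for the second after the job is handed in, with the robot touching nothing.
It also fails if it takes over 72 s, if anything falls off the work surface, if the arm or the gripper's body presses on something with over 40 N, if the wrist force passes 120 N, or if a joint passes its speed limit or range.

### The arm

A 6-joint arm with a two-finger parallel gripper is mounted at the origin on the work surface. World frame = base frame: x ahead of the robot, y to its left, z up, the work surface at z = 0. Lengths are in m, angles in rad, forces in N, time in s.
With the tool pointing down it reaches from about 0.25 to 0.775 m from the base axis. Payload 4 kg.
Tool frame: the origin (TCP) lies midway between the tips of the shut fingers; the grasp point (between the pads) lies 19 mm behind it; x points along the fingers, z is the direction in which the jaws open and shut, and the axes are right-handed (so a half turn about x gives the same grasp; the last joint's range is limited). The gripper opens to 94 mm and grips with 3 to 60 N. Pads are 16 mm wide; open, the fingers measure 119 mm over their backs; the gripper's body (75 mm by 177 mm) begins 78 mm behind the grasp point.
Start: joints at [1.027, 0.087, 1.371, -0, 1.684, -0.103], TCP at [0.235, 0.497, 0.206] pointing down, gripper open.
Joint ranges: [-3.1, 3.1], [-0.76, 2.03], [0.27, 2.55], [-1.08, 4.22], [0.17, 2.65], [-2.57, 2.57]. Speed limits (rad/s): [2.79, 2.79, 3.14, 3.14, 3.14, 3.14].

### API

Orientations are given as a 3x3 rotation matrix whose columns are the frame's x, y, z axes.
In Python, from cell import arm gives the robot as it stands.
- The arm moves only by the shell command python3 -m creep 'ROWS'. ROWS is JSON, one flat list of numbers, 5 for each row, row after row: the shift along the tool's x, y, z in mm, then the turn about the tool's x in degrees, then the gripper's target within -1 to 1 (fully open at 1, half-way at 0, shut at -1). A call has 1 to 20 rows; each row shifts and turns the commanded pose from where the row before left it, along the tool's axes as they then stand; what a row does not reach is not made up. A row lasts 1/8 s, in which the tool goes at most 62.5 mm and 10.7 degrees, less where a joint would pass 70% of its speed; a pose out of reach is approached as far as the arm can. A call is refused whole if a number of a shift passes 62.5 or a number of a turn 10.7, either way. A call with a gripper value outside its range is refused whole. The fingers move at their own pace and stop on an object; the grip force is fixed at half the most. Time passes only in rows, so rows that do not move let the fingers close. It gives the time, the measured TCP pose, the force and the opening at its end, in the units of the state.
- arm.sense(): the state, without advancing time (a new reading comes with each control period).
- arm.read_camera(name): name is "scene" or "top"; returns a dict with "img" (480x640x3 uint8, red, green, blue), "fov_y" (degrees; the focal length in pixels is half the picture's height over the tangent of half this angle, whatever the lens; pixels are square), "cx", "cy" (the principal point, pixels), "k1" (the pictures are not rectified: a ray, as slopes to the right and down, at radius r is drawn at 1 + k1 r^2 times it, then the intrinsics apply), "rvec" (rotation vector, rad) and "tvec" (3), from world to camera coordinates, as OpenCV has them. Camera axes: x right, y down, z forward; pixel columns grow to the right and rows downward; lengths in m; the calibration is good to about 2 mm. A picture is of the moment at which its call begins. There is no depth.
- arm.hand_in(): hands the job in, once; it reports no verdict.
The state is a dict: "time_s": time; "joints": joint angles; "joint_vel": joint speeds; "effort": joint torques, N m; "eef_pos": TCP position; "tcp_rot": TCP orientation; "wrist_force": force on the tool from outside, world axes, zero at the start; "moment": the same for the moment, N m; "grip_width": opening from 0.0 (shut) to 1.0 (fully open).
Only numpy, scipy, OpenCV 4.12 (cv2) and the standard library are available. Lean on these libraries where they do the work, as an engineer would, in place of code of your own. Each camera call takes 0.05 s, during which the arm holds its last target.

## Working session

There is one attempt and no reset: what is moved stays moved. The work goes in short steps, Python scripts to look and compute and a shell command to move; the robot and the scene stay as the last step left them, time stands still between calls to the robot, and variables do not carry over. Pictures are saved under pics/ and viewed, and the job is handed in when it is done.

```bash
mkdir -p pics; ls; cat > h.py <<'E'
import numpy as np, cv2
from cell import arm
def cam(n):
    c=arm.read_camera(n); return c
def K(c):
    f=c['img'].shape[0]/2/np.tan(np.radians(c['fov_y'])/2)
    return np.array([[f,0,c['cx']],[0,f,c['cy']],[0,0,1.]]), np.array([c['k1'],0,0,0,0.])
def ray(c,px):
    k,d=K(c); R,_=cv2.Rodrigues(np.array(c['rvec'],float)); t=np.array(c['tvec'],float).ravel()
    u=cv2.undistortPoints(np.array([[px]],float),k,d).ravel()
    return -R.T@t, R.T@np.array([u[0],u[1],1.])
def atz(c,px,z):
    o,v=ray(c,px); return o+v*(z-o[2])/v[2]
def proj(c,P):
    k,d=K(c); return cv2.projectPoints(np.array(P,float).reshape(-1,1,3),np.array(c['rvec'],float),np.array(c['tvec'],float),k,d)[0].reshape(-1,2)
def save(n,img,crop=None,s=1):
    if crop: x0,y0,x1,y1=crop; img=img[y0:y1,x0:x1]
    img=cv2.resize(img,None,fx=s,fy=s,interpolation=cv2.INTER_CUBIC)
    cv2.imwrite('pics/'+n,img[:,:,::-1])
E
python3 - <<'E'
from h import *
for n in ('scene','top'):
    c=cam(n); save(n+'0.png',c['img']); o,_=ray(c,(320,240)); print(n,o,c['fov_y'],c['k1'],c['cx'],c['cy'])
print(arm.sense())
E
```

```text
pics
scene [ 1.31796942 -0.35456891  1.33932474] 43.89564556663701 -0.004283628084255972 318.8466231816583 228.2205007864893
top [0.29116742 0.0170534  1.21412081] 52.817336086969476 -0.023949043831241634 308.27911897046533 244.84383158769322
{'time_s': 0.1, 'joints': array([ 1.02690388e+00,  8.78908061e-02,  1.37208569e+00, -3.38381756e-05,
        1.68360136e+00, -1.03112628e-01]), 'joint_vel': array([ 1.68609321e-03, -5.99410864e-04, -2.27394489e-03, -1.44221144e-03,
       -9.62402496e-06,  1.74534045e-03]), 'effort': array([ 2.52389778e-03, -3.41251445e+01, -3.03301370e+01,  7.20509654e-02,
        3.04312678e-02, -8.04670344e-05]), 'eef_pos': array([0.23442013, 0.4969977 , 0.20442476]), 'tcp_rot': array([[-9.98512497e-04, -9.04417538e-01,  4.26647301e-01],
       [-1.71613822e-03,  4.26648435e-01,  9.04415926e-01],
       [-9.99998029e-01,  1.70884864e-04, -1.97811930e-03]]), 'wrist_force': array([0.19239691, 0.1757666 , 0.03293066]), 'moment': array([0.00322972, 0.00765375, 0.04438817]), 'grip_width': 1.0010724328421436}
```

View pics/scene0.png

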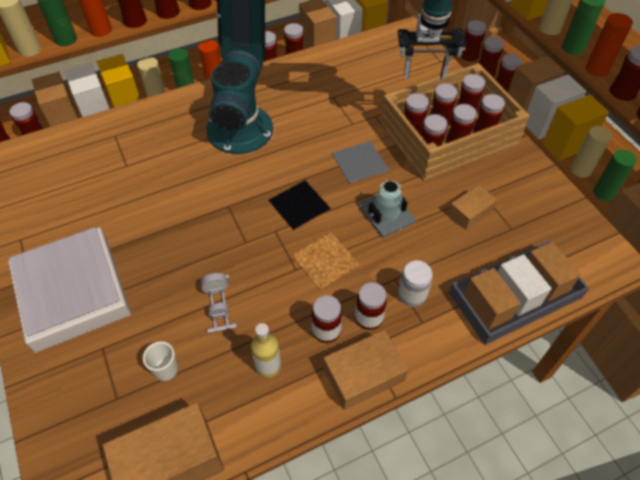

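View pics/top0.png

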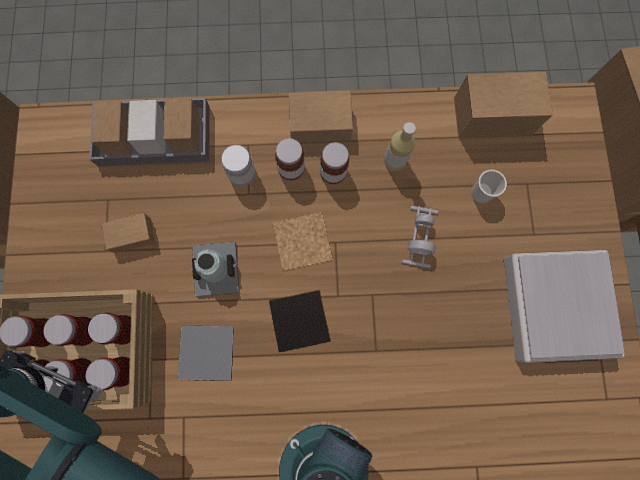

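The scene view shows the rack with lids at (215,300), the cork mat at (326,259), the clamped open jar at (388,205), and black and grey decoy mats at (300,204) and (360,162). In the top view the rack is at (421,237), the mat at (303,241) and the jar mouth at (206,261). The lid could be either of the two discs in the rack, top view (421,247) or (425,218). I'll crop to check.

```bash
python3 - <<'E'
from h import *
t=cam('top'); s=cam('scene')
a=cv2.resize(t['img'][195:280,385:455],None,fx=5.5,fy=5.5,interpolation=cv2.INTER_CUBIC)
b=cv2.resize(s['img'][260:345,185:255],None,fx=5.5,fy=5.5,interpolation=cv2.INTER_CUBIC)
save('rack.png',np.hstack([a,b]))
a=cv2.resize(t['img'][205:305,180:340],None,fx=4.9,fy=4.9,interpolation=cv2.INTER_CUBIC)
save('jarmat.png',a)
a=cv2.resize(s['img'][165:295,285:425],None,fx=4.6,fy=4.6,interpolation=cv2.INTER_CUBIC)
save('jarmat2.png',a)
E
```

```text
(no output)
```

View pics/rack.png

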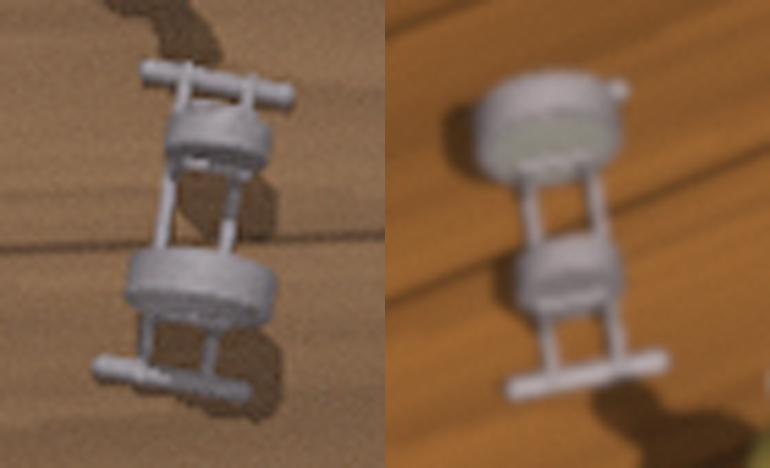

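View pics/jarmat.png

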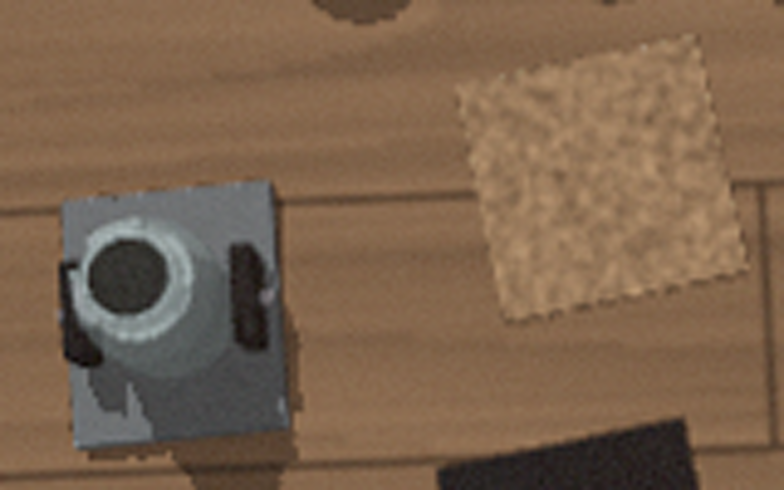

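View pics/jarmat2.png

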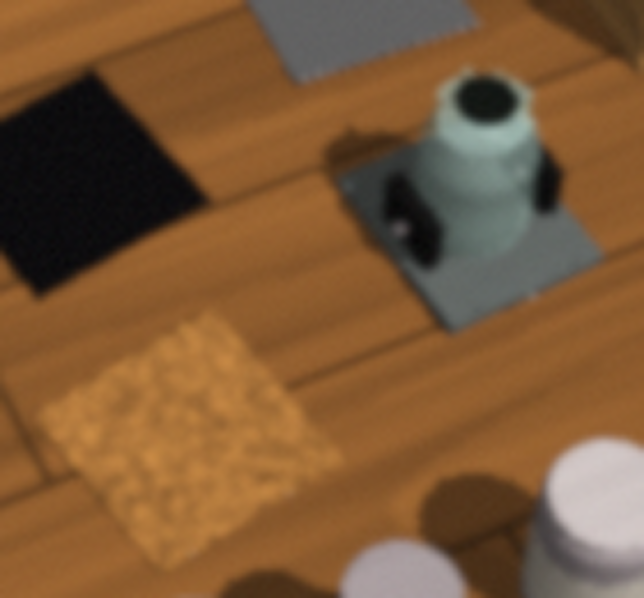

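```bash
cat >> h.py <<'E'
def tri(cs,pxs):
    A=np.zeros((3,3));b=np.zeros(3)
    for c,p in zip(cs,pxs):
        o,v=ray(c,p); v=v/np.linalg.norm(v); M=np.eye(3)-np.outer(v,v); A+=M;b+=M@o
    P=np.linalg.solve(A,b); return P,[np.linalg.norm(proj(c,P)[0]-p) for c,p in zip(cs,pxs)]
def circ(P,ax,r,n=40):
    ax=np.array(ax,float);ax/=np.linalg.norm(ax)
    u=np.cross(ax,[0.3,0.5,0.8]);u/=np.linalg.norm(u);w=np.cross(ax,u)
    a=np.linspace(0,2*np.pi,n)
    return np.array(P)+r*(np.cos(a)[:,None]*u+np.sin(a)[:,None]*w)
E
python3 - <<'E'
from h import *
t=cam('top'); s=cam('scene')
print(tri([t,s],[(411.9,207.7),(208.1,330.9)]),tri([t,s],[(437.2,212.6),(235,325.1)]))
print(tri([t,s],[(411.9,207.7),(235,325.1)]),tri([t,s],[(437.2,212.6),(208.1,330.9)]))
print(tri([t,s],[(429.5,265.9),(227.4,276)]), tri([t,s],[(403.7,261.2),(227.4,276)]))
o=np.array([180,205]);k=4.9
for p in [(125,277),(128,272)]: print('mouth',atz(t,np.array(p)/k+o,.12))
print('jar tri',tri([t,s],[np.array((127,277))/4.9+o, np.array((487,100))/4.6+[285,165]]))
m=[(457,88),(692,38),(747,270),(510,320)]
P=[atz(t,np.array(p)/k+o,.003) for p in m];print('mat',np.mean(P,0),P)
m=[(40,410),(210,312),(340,460),(168,570)]
P=[atz(s,np.array(p)/4.6+[285,165],.003) for p in m];print('mat scene',np.mean(P,0),P)
m=[(62,202),(270,183),(288,430),(78,446)]
P=[atz(t,np.array(p)/k+o,.012) for p in m];print('plate',np.mean(P,0),P)
E
```

```text
(array([ 0.62276271, -0.2913666 ,  0.0007755 ]), [np.float64(12.352192972555267), np.float64(13.06289084954973)]) (array([ 0.62125185, -0.28717342,  0.02446508]), [np.float64(13.358772182827392), np.float64(13.791554562264109)])
(array([ 0.62899372, -0.2574403 ,  0.00919036]), [np.float64(0.45958961812780286), np.float64(0.4802210847390347)]) (array([ 0.61393402, -0.32238931,  0.00701872]), [np.float64(0.4554784786755275), np.float64(0.47628709328667534)])
(array([ 0.48437829, -0.25456687,  0.02914243]), [np.float64(13.597474106702588), np.float64(12.95189719546863)]) (array([ 0.48944465, -0.22487423,  0.01100989]), [np.float64(0.46726287603464917), np.float64(0.4511914242074649)])
mouth [0.48802535 0.2512297  0.12      ]
mouth [0.49035463 0.24982889 0.12      ]
jar tri (array([0.48805658, 0.25112971, 0.12227858]), [np.float64(0.6040962366089363), np.float64(0.5197361877390186)])
mat [0.55212762 0.02694466 0.003     ] [array([0.6035017 , 0.10136645, 0.003     ]), array([ 0.62591594, -0.02367593,  0.003     ]), array([ 0.50026674, -0.04677189,  0.003     ]), array([0.4788261 , 0.07686003, 0.003     ])]
mat scene [0.55167509 0.03177238 0.003     ] [array([ 0.49786752, -0.0387975 ,  0.003     ]), array([0.47814161, 0.08144707, 0.003     ]), array([0.60410845, 0.1025945 , 0.003     ]), array([ 0.62658276, -0.01815455,  0.003     ])]
plate [0.48719261 0.24881397 0.012     ] [array([0.54825784, 0.30735132, 0.012     ]), array([0.55412658, 0.19908993, 0.012     ]), array([0.42525696, 0.19089768, 0.012     ]), array([0.42112908, 0.29791694, 0.012     ])]
```

```bash
cat > fit.py <<'E'
from h import *
t=cam('top'); s=cam('scene')
psi=np.radians(-13); x,y,yaw=0.516,-0.266,psi
def draw(c,crop,k,P,ps):
    ax=np.array([np.cos(ps),np.sin(ps),0]); x0,y0,x1,y1=crop
    im=cv2.resize(c['img'][y0:y1,x0:x1],None,fx=k,fy=k,interpolation=cv2.INTER_CUBIC)
    for d,col in((.01,(255,0,0)),(-.01,(0,255,0))):
        q=(proj(c,circ(np.array(P)+ax*d,ax,.033))-[x0,y0]+.5)*k
        cv2.polylines(im,[np.int32(q)],True,col,1)
    return im
import sys
a=[float(v) for v in sys.argv[1:4]]
P=[a[0],a[1],.041];ps=np.radians(a[2])
save(sys.argv[4],np.hstack([draw(t,(395,225,450,275),7,P,ps),draw(s,(190,260,245,310),7,P,ps)]))
E
python3 fit.py .516 -.266 -13 f1.png
python3 - <<'E'
from h import *
t=cam('top'); s=cam('scene')
for c,n in((t,'t'),(s,'s')):
    # jar mouth overlays
    P=[.4885,.2505,.12]; q=proj(c,[P])[0]; x0,y0=(q-30).astype(int); k=6
    im=cv2.resize(c['img'][y0:y0+60,x0:x0+60],None,fx=k,fy=k,interpolation=cv2.INTER_CUBIC)
    for z,r,col in((.12,.021,(255,0,0)),(.115,.0245,(0,255,0)),(.100,.036,(0,0,255))):
        cv2.polylines(im,[np.int32((proj(c,circ([P[0],P[1],z],[0,0,1],r))-[x0,y0]+.5)*k)],True,col,1)
    if n=='t':A=im
save('j1.png',np.hstack([A,im]))
E
```

```text
(no output)
```

View pics/f1.png

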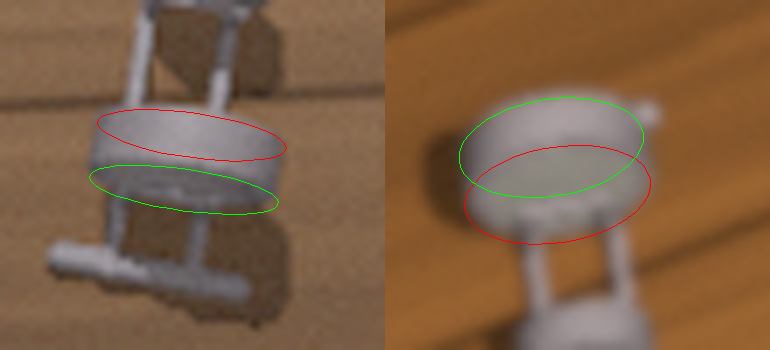

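View pics/j1.png

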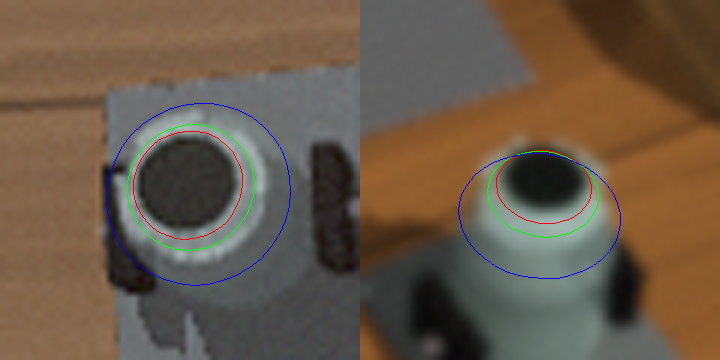

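The crop settles it. The larger lid is the near disc at top (421,247) / scene (213,283), with its whitish closed face away from the robot. The smaller one, at top (425,218), stays. The lid overlay fits at (0.516,-0.266) with yaw -13°, and the jar mouth is at about (0.488,0.251). The overlays sit about 1 px low in the scene view. Next I'll check clearances to the bystanders.

```bash
python3 - <<'E'
from h import *
t=cam('top')
for n,p,z in [('sauceB',(335,150),.12),('sauceA',(290,149),.12),('white',(237,157),.12),('bottlecap',(409,128),.2),('cup',(491,182),.08),('carton',(126,229),.05),('cratejar',(66,328),.12),('cratecorner',(150,292),.08)]: print(n,atz(t,p,z)[:2].round(3))
s=arm.sense(); ps=np.radians(-13)
R=s['tcp_rot']; d=np.array([.516,-.266,.16])-s['eef_pos']
Rn=np.array([[0,np.sin(ps),np.cos(ps)],[0,-np.cos(ps),np.sin(ps)],[-1,0,0]])
print(R.T@d*1000, Rn.T@d*1000, np.degrees(np.arctan2(R[1,2],R[0,2])), np.linalg.det(Rn))
E
```

```text
sauceB [ 0.749 -0.06 ]
sauceA [0.756 0.049]
white [0.741 0.177]
bottlecap [ 0.762 -0.224]
cup [ 0.667 -0.443]
carton [0.59  0.465]
cratejar [0.348 0.566]
cratecorner [0.427 0.391]
[  45.44371037 -580.16858788 -570.43198152] [ 45.48892461 680.59293158 445.84457598] 64.7430978547593 -1.0
```

```bash
python3 -m creep '[0,-39,-38,0,1,0,-39,-38,0,1,0,-39,-38,0,1,0,-39,-38,0,1,0,-39,-38,0,1,0,-39,-38,0,1,0,-39,-38,0,1,0,-39,-38,0,1,0,-39,-38,0,0,0,-39,-38,0,0,0,-39,-38,0,0,0,-39,-38,0,0,0,-39,-38,0,0,0,-39,-38,0,0,0,-34,-38,0,0]'; python3 -m creep '[0,0,0,9.7,0,0,0,0,9.7,0,0,0,0,9.7,0,0,0,0,9.7,0,0,0,0,9.7,0,0,0,0,9.7,0,0,0,0,9.7,0,0,0,0,9.8,0,0,0,0,0,0]'
cat >> h.py <<'E'
def st():
    s=arm.sense(); R=s['tcp_rot']; 
    print('t',round(s['time_s'],2),'p',s['eef_pos'].round(4),'yaw',np.degrees(np.arctan2(R[1,2],R[0,2])).round(2),'F',s['wrist_force'].round(1),'M',s['moment'].round(2),'g',round(s['grip_width']*94,1),'j6',np.degrees(s['joints'][5]).round(0)); return s
def to(x,y,z=None):
    s=st(); d=np.array([x,y,s['eef_pos'][2] if z is None else z])-s['eef_pos']; print('shift mm',(s['tcp_rot'].T@d*1000).round(1))
E
python3 -c "
from h import *
to(.516,-.266,.085)"
```

```text
time_s: 2.42
eef_pos: [0.5166, -0.2674, 0.2054]
tcp_rot: [[0.0, -0.904, 0.427], [0.0, 0.427, 0.904], [-1.0, -0.0, 0.0]]
wrist_force: [-0.3, -0.6, -0.5]
grip_width: 0.498
time_s: 3.55
eef_pos: [0.516, -0.2656, 0.2055]
tcp_rot: [[0.0, 0.222, 0.975], [0.0, 0.975, -0.222], [-1.0, 0.0, 0.0]]
wrist_force: [-0.4, -0.0, 0.8]
grip_width: 0.5
t 3.55 p [ 0.516  -0.2656  0.2055] yaw -12.84 F [-0.4 -0.   0.8] M [-0.05  0.08  0.01] g 47.0 j6 -20.0
shift mm [120.5  -0.4   0. ]
```

```bash
python3 -m creep '[40,0,0,0,0,40,0,0,0,0,30,0,0,0,0,0,0,0,0,0]'; python3 -c "
from h import *
st()
s=cam('scene');t=cam('top')
a=cv2.resize(t['img'][200:290,360:460],None,fx=4,fy=4,interpolation=cv2.INTER_CUBIC)
b=cv2.resize(s['img'][230:320,165:265],None,fx=4,fy=4,interpolation=cv2.INTER_CUBIC)
save('a1.png',np.hstack([a,b]))"
```

```text
time_s: 4.05
eef_pos: [0.5142, -0.2643, 0.0923]
tcp_rot: [[-0.006, 0.222, 0.975], [0.004, 0.975, -0.222], [-1.0, 0.002, -0.006]]
wrist_force: [-0.4, 0.5, -0.0]
grip_width: 0.5
t 4.05 p [ 0.5142 -0.2643  0.0923] yaw -12.83 F [-0.4  0.5 -0. ] M [-0.09  0.01 -0.01] g 47.0 j6 -20.0
```

View pics/a1.png

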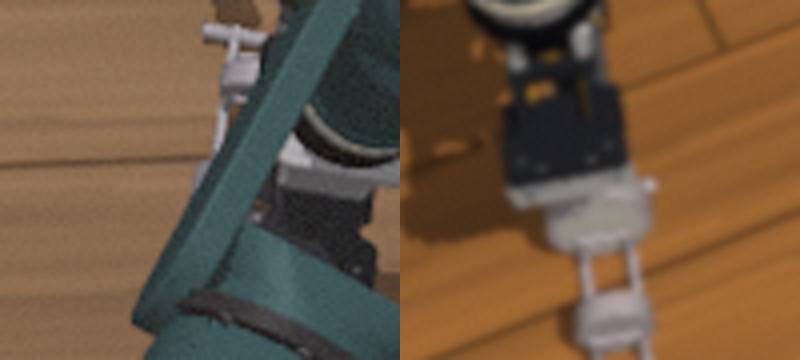

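```bash
python3 -c "
from h import *
s=arm.sense();c=cam('scene');R=s['tcp_rot'];p=s['eef_pos']
im=cv2.resize(c['img'][230:320,165:265],None,fx=6,fy=6,interpolation=cv2.INTER_CUBIC)
for z in (.0235,.0595,-.0235):
  for x in (0,-.097):
    h=.008 if x==0 else .0375
    q=(proj(c,[p+R@np.array([x,y,z]) for y in(-h,h)])-[165,230]+.5)*6
    cv2.line(im,tuple(map(int,q[0])),tuple(map(int,q[1])),(255,0,0) if z>0 else (0,255,0),2)
ps=np.radians(-13);ax=np.array([np.cos(ps),np.sin(ps),0])
for d in(.01,-.01): cv2.polylines(im,[np.int32((proj(c,circ(np.array([.516,-.266,.041])+ax*d,ax,.033))-[165,230]+.5)*6)],True,(0,0,255),1)
save('a2.png',im)"
```

```text
(no output)
```

View pics/a2.png

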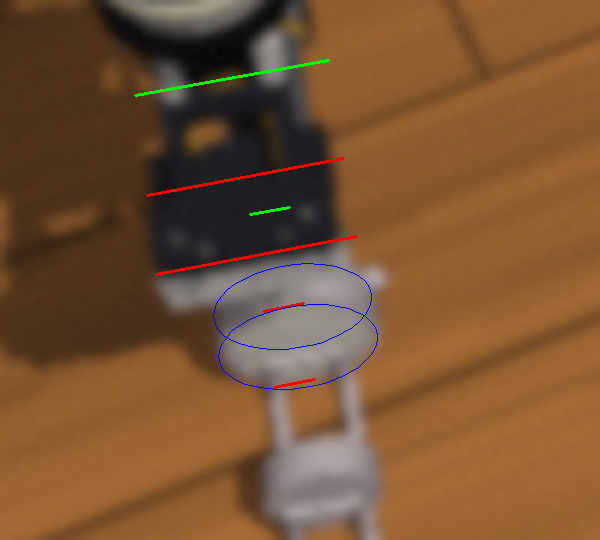

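```bash
python3 -m creep '[8,-1,2,0,0,8,0,0,0,0,6,0,0,0,0]'; python3 -m creep '[8,0,0,0,0,8,0,0,0,0,9,0,0,0,0,0,0,0,0,0]'; python3 -c "
from h import *
to(.516,-.266,.045)"
```

```text
time_s: 4.58
eef_pos: [0.5176, -0.2669, 0.0729]
tcp_rot: [[-0.0, 0.224, 0.975], [0.0, 0.975, -0.224], [-1.0, 0.0, -0.0]]
wrist_force: [-0.5, -0.5, -0.4]
grip_width: 0.501
time_s: 5.08
eef_pos: [0.517, -0.2665, 0.0471]
tcp_rot: [[-0.002, 0.224, 0.975], [0.001, 0.975, -0.224], [-1.0, 0.001, -0.002]]
wrist_force: [0.2, 0.3, -0.6]
grip_width: 0.504
t 5.08 p [ 0.517  -0.2665  0.0471] yaw -12.96 F [ 0.2  0.3 -0.6] M [-0.06  0.09  0.01] g 47.4 j6 -20.0
shift mm [ 2.1  0.2 -1.1]
```

```bash
python3 -m creep '[2,0,-1,0,-0.3,0,0,0,0,-0.4,0,0,0,0,-0.45]'; python3 -m creep '[0,0,0,0,-0.6,0,0,0,0,-1,0,0,0,0,-1,0,0,0,0,-1]'
```

```text
time_s: 5.45
eef_pos: [0.517, -0.2669, 0.0468]
tcp_rot: [[0.001, 0.224, 0.975], [-0.0, 0.975, -0.224], [-1.0, -0.0, 0.001]]
wrist_force: [-0.2, 0.6, 0.9]
grip_width: 0.277
time_s: 5.95
eef_pos: [0.517, -0.2668, 0.0467]
tcp_rot: [[0.0, 0.224, 0.975], [-0.0, 0.975, -0.224], [-1.0, -0.0, 0.001]]
wrist_force: [0.6, 0.2, 0.7]
grip_width: 0.203
```

```bash
python3 -m creep '[-10,0,0,0,-1,-15,0,0,0,-1,-25,0,0,0,-1,-25,0,0,0,-1,0,0,0,0,-1]'; python3 -c "
from h import *
st(); c=cam('scene'); save('b1.png',c['img'],(150,180,290,340),4)
to(.589,.020)"
```

```text
time_s: 6.58
eef_pos: [0.5186, -0.2678, 0.1253]
tcp_rot: [[0.006, 0.224, 0.975], [-0.004, 0.975, -0.224], [-1.0, -0.002, 0.007]]
wrist_force: [0.8, 0.4, -1.0]
grip_width: 0.204
t 6.58 p [ 0.5186 -0.2678  0.1253] yaw -12.95 F [ 0.8  0.4 -1. ] M [ 0.01  0.1  -0.03] g 19.2 j6 -20.0
t 6.62 p [ 0.5175 -0.2672  0.1232] yaw -12.95 F [-0.1  0.9 -1. ] M [-0.05  0.06  0.02] g 19.3 j6 -20.0
shift mm [ -0.3 295.9   5.3]
```

View pics/b1.png

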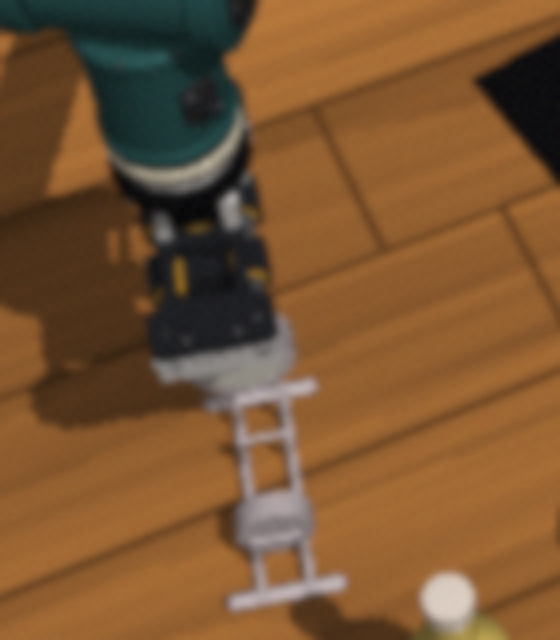

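The lid is off the rack and the small lid hasn't moved: it's at (275,520) in the crop. Moving over the mat.

```bash
python3 -m creep '[0,40,0,0,-1,0,45,1,0,-1,0,45,1,0,-1,0,45,1,0,-1,0,45,1,0,-1,0,45,1,0,-1,0,31,0,0,-1,0,0,0,0,-1]'; python3 -m creep '[30,0,0,0,-1,25,0,0,0,-1,15,0,0,0,-1,0,0,0,0,-1]'; python3 -c "
from h import *
to(.589,.020)
c=cam('scene'); save('b2.png',c['img'],(250,140,400,300),4)"
```

```text
time_s: 7.62
eef_pos: [0.5873, 0.0227, 0.1198]
tcp_rot: [[-0.003, 0.221, 0.975], [0.0, 0.975, -0.221], [-1.0, -0.0, -0.003]]
wrist_force: [0.0, -0.0, -1.0]
grip_width: 0.205
time_s: 8.12
eef_pos: [0.5867, 0.0199, 0.0497]
tcp_rot: [[-0.004, 0.225, 0.974], [0.0, 0.974, -0.225], [-1.0, -0.001, -0.004]]
wrist_force: [-0.2, -1.2, -0.6]
grip_width: 0.203
t 8.12 p [0.5867 0.0199 0.0497] yaw -13.01 F [-0.2 -1.2 -0.6] M [-0.09  0.05  0.  ] g 19.1 j6 9.0
shift mm [-0.   0.6  2.2]
```

View pics/b2.png

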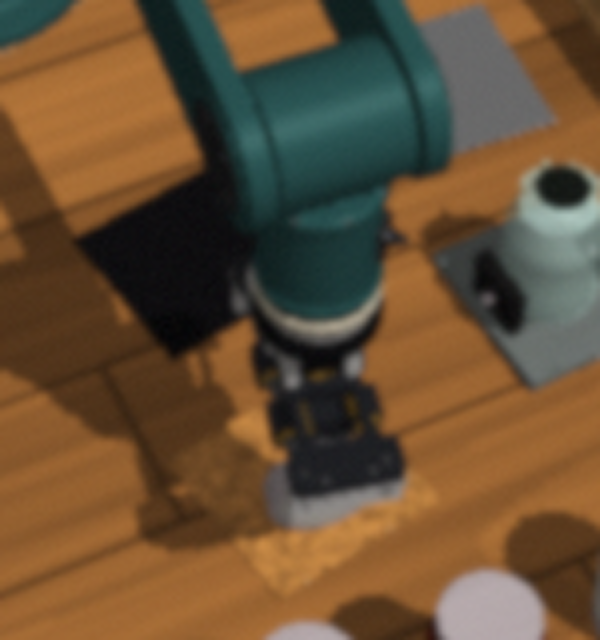

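The lid is over the mat and both are visible, so I'll lower until it touches.

```bash
python3 -m creep '[4,0,0,0,-1,2,0,0,0,-1,0,0,0,0,-1]'; python3 -m creep '[2,0,0,0,-1,0,0,0,0,-1]';python3 -m creep '[1,0,0,0,-1,0,0,0,0,-1]';python3 -m creep '[1,0,0,0,-1,0,0,0,0,-1]'
```

```text
time_s: 8.55
eef_pos: [0.5882, 0.0206, 0.0458]
tcp_rot: [[0.0, 0.224, 0.975], [0.0, 0.975, -0.224], [-1.0, 0.0, 0.0]]
wrist_force: [-0.8, -0.2, 0.5]
grip_width: 0.203
time_s: 8.8
eef_pos: [0.5879, 0.0207, 0.0434]
tcp_rot: [[-0.0, 0.224, 0.975], [0.0, 0.975, -0.224], [-1.0, 0.0, -0.0]]
wrist_force: [-0.4, 0.6, -1.8]
grip_width: 0.202
time_s: 9.05
eef_pos: [0.5879, 0.0206, 0.0424]
tcp_rot: [[-0.0, 0.224, 0.975], [0.0, 0.975, -0.224], [-1.0, 0.0, -0.0]]
wrist_force: [0.5, 0.1, -0.8]
grip_width: 0.205
time_s: 9.3
eef_pos: [0.5882, 0.0206, 0.0419]
tcp_rot: [[0.001, 0.224, 0.975], [0.0, 0.975, -0.224], [-1.0, 0.0, 0.001]]
wrist_force: [-0.6, -0.0, 0.8]
grip_width: 0.206
```

```bash
python3 -m creep '[0.7,0,0,0,-1,0,0,0,0,-1]'; python3 -m creep '[0.7,0,0,0,-1,0,0,0,0,-1]'
```

```text
time_s: 9.55
eef_pos: [0.5884, 0.0206, 0.0418]
tcp_rot: [[0.001, 0.224, 0.975], [0.0, 0.975, -0.224], [-1.0, 0.0, 0.001]]
wrist_force: [-1.0, -0.3, 5.2]
grip_width: 0.204
time_s: 9.8
eef_pos: [0.5886, 0.0206, 0.0417]
tcp_rot: [[0.002, 0.224, 0.975], [-0.0, 0.975, -0.224], [-1.0, 0.0, 0.002]]
wrist_force: [-0.9, 0.7, 7.6]
grip_width: 0.205
```

```bash
python3 -m creep '[-1,0,0,0,-1,0,0,0,0,-0.5,0,0,0,0,0,0,0,0,0,1,-6,0,0,0,1,-12,0,0,0,1,0,0,0,0,1]'; python3 -c "
from h import *
st()
c=cam('scene'); save('b3.png',c['img'],(280,200,380,290),6)"
```

```text
time_s: 10.68
eef_pos: [0.5894, 0.0205, 0.0612]
tcp_rot: [[0.004, 0.224, 0.975], [-0.0, 0.975, -0.224], [-1.0, 0.001, 0.004]]
wrist_force: [-0.1, -1.0, 0.4]
grip_width: 0.748
t 10.68 p [0.5894 0.0205 0.0612] yaw -12.96 F [-0.1 -1.   0.4] M [-0.1   0.12 -0.06] g 70.3 j6 9.0
```

View pics/b3.png

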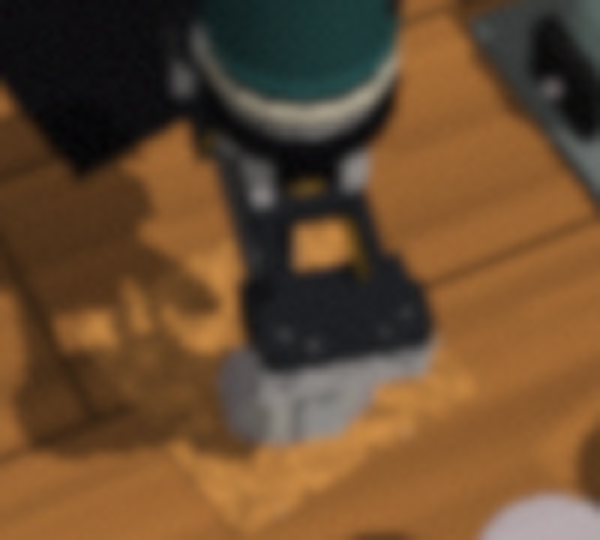

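The lid is still standing, around (290,400) in the crop. Next I'll tip it over towards its open side.

```bash
python3 -m creep '[0,0,-8,0,1,0,0,-10,0,1,0,0,-8,0,1,0,0,-5,0,1,0,0,-5,0,1,0,0,-4,0,1,0,0,-4,0,1,0,0,-4,0,1]'; python3 -c "
from h import *
st()
c=cam('scene'); save('b4.png',c['img'],(280,200,380,290),6)"
```

```text
time_s: 11.72
eef_pos: [0.5411, 0.0314, 0.0591]
tcp_rot: [[0.0, 0.224, 0.975], [0.0, 0.975, -0.224], [-1.0, 0.0, 0.0]]
wrist_force: [-0.7, 0.3, -0.1]
grip_width: 0.999
t 11.72 p [0.5411 0.0314 0.0591] yaw -12.96 F [-0.7  0.3 -0.1] M [-0.08  0.08  0.01] g 93.9 j6 10.0
```

View pics/b4.png

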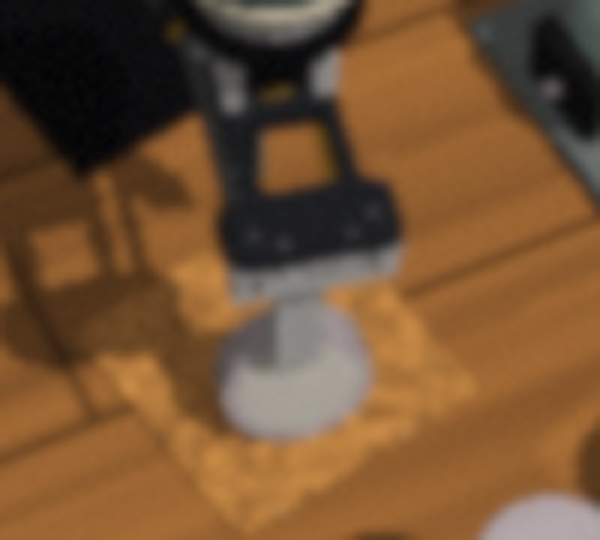

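```bash
python3 -m creep '[0,0,-4,0,1,0,0,-4,0,1,0,0,0,0,1,0,0,0,0,1]'; python3 -c "
from h import *
st()
c=cam('scene'); save('b5.png',c['img'],(280,200,380,290),6)"
```

```text
time_s: 12.28
eef_pos: [0.5335, 0.0332, 0.0591]
tcp_rot: [[0.0, 0.224, 0.975], [0.0, 0.975, -0.224], [-1.0, 0.0, 0.0]]
wrist_force: [0.2, 0.3, -0.1]
grip_width: 1.001
t 12.28 p [0.5335 0.0332 0.0591] yaw -12.95 F [ 0.2  0.3 -0.1] M [-0.06  0.05 -0.05] g 94.1 j6 10.0
```

View pics/b5.png

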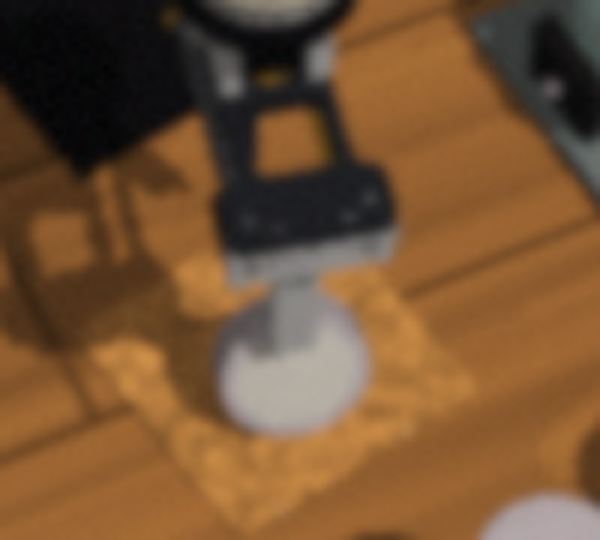

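```bash
python3 -m creep '[0,0,-4,0,1,0,0,-4,0,1,0,0,-4,0,1,0,0,0,0,1,0,0,0,0,1]'; python3 -c "
from h import *
st()
c=cam('scene'); save('b6.png',c['img'],(280,200,380,290),6)"
```

```text
time_s: 12.95
eef_pos: [0.5218, 0.0359, 0.0591]
tcp_rot: [[0.0, 0.224, 0.975], [0.0, 0.975, -0.224], [-1.0, 0.0, 0.0]]
wrist_force: [-0.1, 0.3, 0.2]
grip_width: 0.998
t 12.95 p [0.5218 0.0359 0.0591] yaw -12.95 F [-0.1  0.3  0.2] M [-0.07  0.05  0.  ] g 93.8 j6 11.0
```

View pics/b6.png

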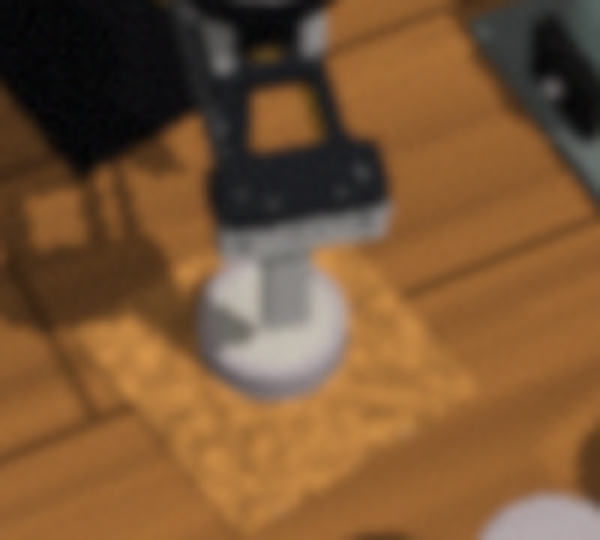

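It fell flat with the white top up, centred near crop (272,320), with the front skirt visible. I'll raise the gripper and measure.

```bash
python3 -m creep '[-20,0,0,0,1,-30,0,0,0,1,-30,0,-20,0,1,0,0,-30,0,1,0,0,-30,0,1,0,0,0,0,1]'; python3 -c "
from h import *
st()
c=cam('scene'); save('b7.png',c['img'],(285,215,365,285),8)
t=cam('top'); save('b8.png',t['img'],(260,200,350,280),7)"
```

```text
time_s: 13.75
eef_pos: [0.443, 0.0541, 0.1394]
tcp_rot: [[0.001, 0.223, 0.975], [0.0, 0.975, -0.223], [-1.0, 0.0, 0.001]]
wrist_force: [-0.2, -0.5, -0.6]
grip_width: 0.997
t 13.75 p [0.443  0.0541 0.1394] yaw -12.91 F [-0.2 -0.5 -0.6] M [-0.07  0.01  0.04] g 93.7 j6 13.0
```

View pics/b7.png

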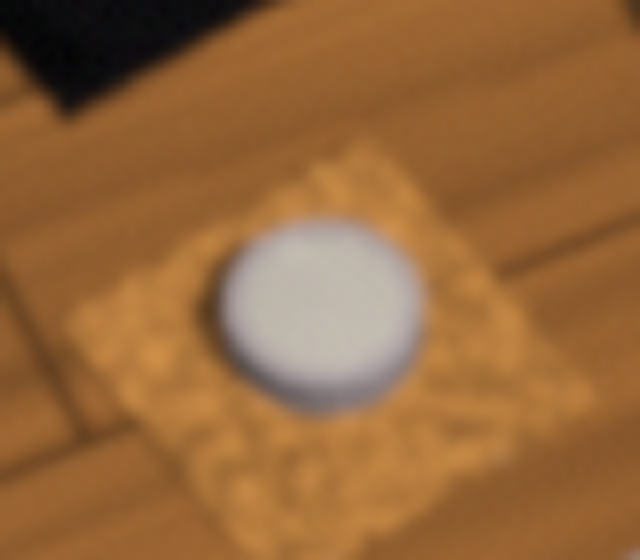

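View pics/b8.png

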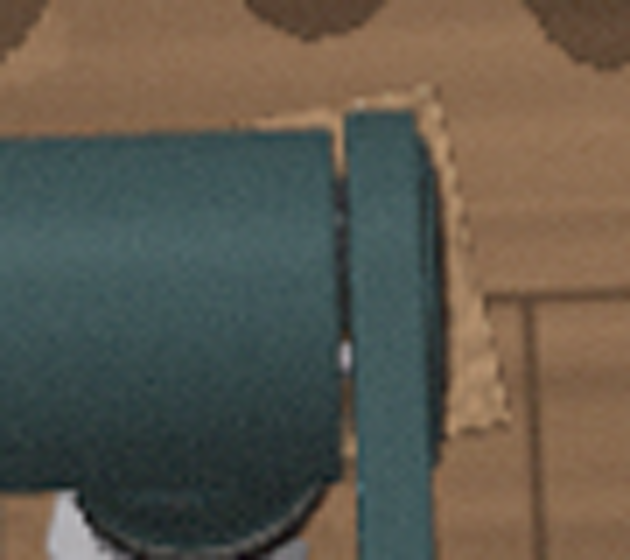

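```bash
cat > ov.py <<'E'
from h import *
import sys
x,y=map(float,sys.argv[1:3]);c=cam('scene');x0,y0,k=285,215,8
im=cv2.resize(c['img'][y0:y0+70,x0:x0+80],None,fx=k,fy=k,interpolation=cv2.INTER_CUBIC)
for z,col in((.023,(255,0,0)),(.003,(0,255,0))):
    cv2.polylines(im,[np.int32((proj(c,circ([x,y,z],[0,0,1],.033))-[x0,y0]+.5)*k)],True,col,1)
save(sys.argv[3],im)
E
python3 -c "
from h import *
c=cam('scene')
p=np.array((322,303))/8+[285,215]-.5; print(atz(c,p,.023))
for q in [(70,320),(362,140),(590,395)]: print(atz(c,np.array(q)/8+[285,215]-.5,.003))"
python3 ov.py .536 .030 o1.png
```

```text
[0.54073511 0.0327784  0.023     ]
[ 0.49842835 -0.04035901  0.003     ]
[0.47456786 0.08044489 0.003     ]
[0.60023627 0.10265771 0.003     ]
```

View pics/o1.png

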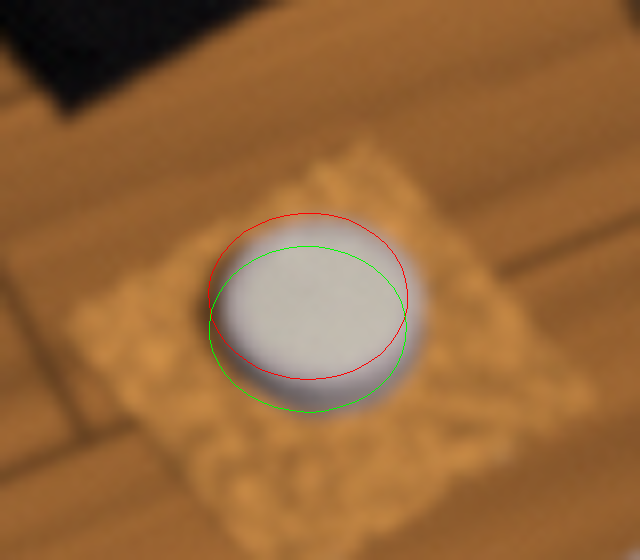

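```bash
python3 -m creep '[0,0,0,9.5,1,0,0,0,9.5,1,0,0,0,9.5,1,0,0,0,9.5,1,0,0,0,9.5,1,0,0,0,9.5,1,0,0,0,0,1]'; python3 -c "
from h import *
to(.5405,.031,.0065)"
```

```text
time_s: 14.82
eef_pos: [0.4445, 0.0535, 0.1388]
tcp_rot: [[-0.0, 0.939, 0.344], [0.0, 0.344, -0.939], [-1.0, -0.0, -0.0]]
wrist_force: [0.6, 0.4, 0.2]
grip_width: 1.002
t 14.82 p [0.4445 0.0535 0.1388] yaw -69.87 F [0.6 0.4 0.2] M [-0.05  0.13  0.04] g 94.2 j6 69.0
shift mm [132.3  82.4  54.2]
```

```bash
python3 -m creep '[0,41,27,0,1,0,41.4,27.2,0,1,0,0,0,0,1,40,0,0,0,1,40,0,0,0,1,20,0,0,0,1,0,0,0,0,1]'; python3 -c "
from h import *
to(.5405,.031,.0065)
c=cam('scene'); save('c1.png',c['img'],(280,200,380,290),6)"
```

```text
time_s: 15.7
eef_pos: [0.5375, 0.0314, 0.0371]
tcp_rot: [[-0.005, 0.939, 0.344], [0.0, 0.344, -0.939], [-1.0, -0.005, -0.002]]
wrist_force: [-0.0, -0.3, 0.8]
grip_width: 0.999
t 15.7 p [0.5375 0.0314 0.0371] yaw -69.86 F [-0.  -0.3  0.8] M [-0.05  0.14  0.02] g 93.9 j6 67.0
shift mm [30.6  2.8  1.4]
```

View pics/c1.png

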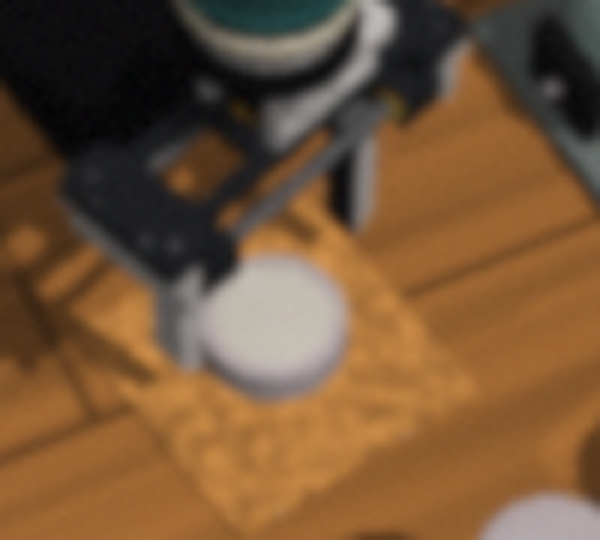

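```bash
python3 -m creep '[15,1,0,0,1,8,0,0,0,1,5,0,0,0,1,0,0,0,0,1]'; python3 -c "
from h import *
to(.5405,.031,.0065)"; python3 -m creep '[1.5,0,0,0,0.7,0,0,0,0,0.5,0,0,0,0,0.4,0,0,0,0,0.2,0,0,0,0,-0.2]'
```

```text
time_s: 16.25
eef_pos: [0.5404, 0.0315, 0.0106]
tcp_rot: [[-0.001, 0.939, 0.343], [0.0, 0.343, -0.939], [-1.0, -0.001, -0.0]]
wrist_force: [-0.0, 0.0, 0.4]
grip_width: 1.0
t 16.25 p [0.5404 0.0315 0.0106] yaw -69.95 F [-0.   0.   0.4] M [-0.03  0.14  0.  ] g 94.0 j6 67.0
shift mm [ 4.1 -0.1  0.5]
time_s: 16.88
eef_pos: [0.5409, 0.0315, 0.0098]
tcp_rot: [[0.0, 0.939, 0.343], [0.0, 0.343, -0.939], [-1.0, 0.0, 0.0]]
wrist_force: [-0.2, -0.3, 0.2]
grip_width: 0.702
```

Gripped at 66 mm, so the lid is centred along one axis. Release, turn 90° and grip again.

```bash
python3 -m creep '[0,0,0,0,1,0,0,0,0,1,0,0,0,0,1,0,0,0,-10,1,0,0,0,-10,1,0,0,0,-10,1,0,0,0,-10,1,0,0,0,-10,1,0,0,0,-10,1,0,0,0,-10,1,0,0,0,-10,1,0,0,0,-10,1,0,0,0,0,1]'; python3 -m creep '[2.5,0,0,0,0.7,0,0,0,0,0.5,0,0,0,0,0.4,0,0,0,0,0.2,0,0,0,0,-0.2,0,0,0,0,-1]'; python3 -c "
from h import *
st()"
```

```text
time_s: 18.5
eef_pos: [0.5407, 0.0315, 0.0095]
tcp_rot: [[-0.0, -0.341, 0.94], [0.0, 0.94, 0.341], [-1.0, 0.0, -0.0]]
wrist_force: [0.7, 0.4, 0.7]
grip_width: 0.999
time_s: 19.25
eef_pos: [0.5407, 0.0315, 0.0071]
tcp_rot: [[0.0, -0.343, 0.939], [0.0, 0.939, 0.343], [-1.0, 0.0, 0.0]]
wrist_force: [-0.3, 1.2, -0.9]
grip_width: 0.687
t 19.25 p [0.5407 0.0315 0.0071] yaw 20.04 F [-0.3  1.2 -0.9] M [-0.08  0.05 -0.01] g 64.6 j6 -23.0
```

```bash
python3 -m creep '[-10,0,0,0,-1,-30,0,0,0,-1,-50,0,0,0,-1,-50,0,0,0,-1,-25,0,0,0,-1,0,0,0,0,-1]'; python3 -c "
from h import *
to(.488,.251)
c=cam('scene'); save('d1.png',c['img'],(270,160,420,290),5)"
```

```text
time_s: 20.0
eef_pos: [0.5424, 0.0314, 0.1757]
tcp_rot: [[0.007, -0.343, 0.939], [-0.0, 0.939, 0.343], [-1.0, -0.003, 0.006]]
wrist_force: [0.2, 0.2, -0.8]
grip_width: 0.689
t 20.0 p [0.5424 0.0314 0.1757] yaw 20.04 F [ 0.2  0.2 -0.8] M [-0.07  0.03 -0.03] g 64.8 j6 -23.0
shift mm [ -0.4 224.9  24.2]
```

View pics/d1.png

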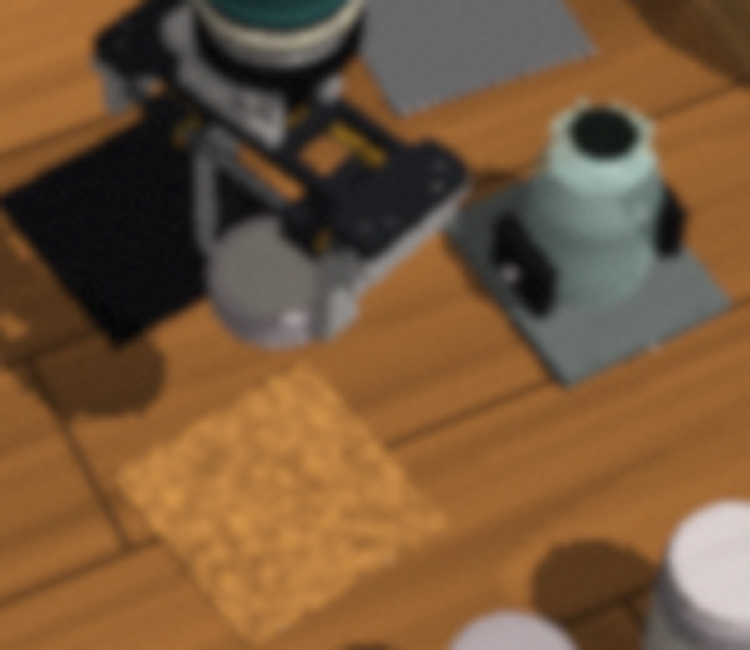

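```bash
python3 -m creep '[0,40,4,0,-1,0,45,5,0,-1,0,45,5,0,-1,0,45,5,0,-1,0,30,5,0,-1,0,20,0,0,-1,0,0,0,0,-1,0,0,0,0,-1]'; python3 -c "
from h import *
to(.4895,.2508,.125)
c=cam('scene'); save('d2.png',c['img'],(350,150,430,240),6)"
```

```text
time_s: 21.05
eef_pos: [0.4862, 0.25, 0.1716]
tcp_rot: [[-0.001, -0.342, 0.94], [-0.001, 0.94, 0.342], [-1.0, -0.001, -0.001]]
wrist_force: [-0.0, -0.8, -1.2]
grip_width: 0.687
t 21.05 p [0.4862 0.25   0.1716] yaw 19.99 F [-0.  -0.8 -1.2] M [-0.07  0.07 -0.01] g 64.6 j6 1.0
shift mm [46.6 -0.4  3.4]
```

View pics/d2.png

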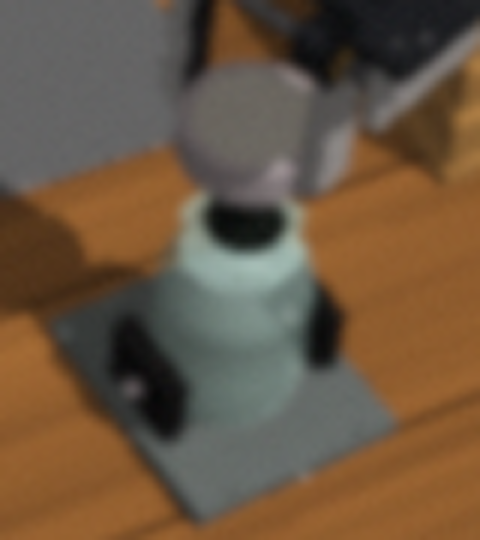

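```bash
python3 -c "
from h import *
s=arm.sense();p=s['eef_pos'];print(p)
c=cam('scene'); x0,y0,k=360,150,10
im=cv2.resize(c['img'][y0:y0+60,x0:x0+60],None,fx=k,fy=k,interpolation=cv2.INTER_CUBIC)
def d(P,r,col): cv2.polylines(im,[np.int32((proj(c,circ(P,[0,0,1],r))-[x0,y0]+.5)*k)],True,col,1)
d(p+[0,0,.016],.033,(255,0,0)); d(p-[0,0,.004],.033,(0,255,0))
J=[.4895,.2508,.12]; d(J,.021,(255,255,0)); d([J[0],J[1],.1],.036,(255,0,255))
save('d3.png',im)"
```

```text
[0.4864043  0.24991766 0.1717717 ]
```

View pics/d3.png

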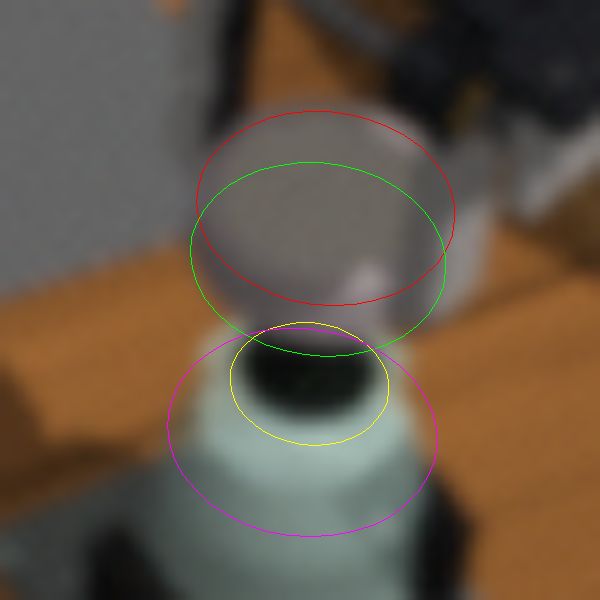

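```bash
python3 -m creep '[20,0,2.3,0,-1,16,0,0,0,-1,4,0,0,0,-1,0,0,0,0,-1,0,0,0,0,-1]'; python3 -c "
from h import *
to(.4885,.2507,.125)"; python3 -m creep '[4,0,0,0,-1,0,0,0,0,-1,3,0,0,0,-1,0,0,0,0,-1]'; python3 -m creep '[2,0,0,0,-1,0,0,0,0,-1]'
```

```text
time_s: 21.78
eef_pos: [0.4888, 0.252, 0.1329]
tcp_rot: [[0.001, -0.343, 0.939], [0.001, 0.939, 0.343], [-1.0, 0.0, 0.002]]
wrist_force: [0.1, 0.0, -0.1]
grip_width: 0.685
t 21.77 p [0.4888 0.252  0.1329] yaw 20.04 F [ 0.1  0.  -0.1] M [-0.07  0.    0.04] g 64.4 j6 1.0
shift mm [ 7.9 -1.1 -0.7]
time_s: 22.28
eef_pos: [0.4881, 0.2518, 0.1247]
tcp_rot: [[-0.001, -0.343, 0.939], [-0.0, 0.939, 0.343], [-1.0, 0.0, -0.001]]
wrist_force: [-0.1, -0.1, -0.0]
grip_width: 0.686
time_s: 22.52
eef_pos: [0.4882, 0.2518, 0.1229]
tcp_rot: [[-0.0, -0.343, 0.939], [-0.0, 0.939, 0.343], [-1.0, 0.0, -0.0]]
wrist_force: [0.6, -0.0, 0.1]
grip_width: 0.687
```

```bash
python3 -m creep '[2,-1,0.2,0,-1,0,0,0,0,-1]'; python3 -m creep '[1.5,0,0,0,-1,0,0,0,0,-1]'; python3 -m creep '[1.5,0,0,0,-1,0,0,0,0,-1]'
```

```text
time_s: 22.78
eef_pos: [0.4888, 0.2508, 0.1209]
tcp_rot: [[-0.0, -0.343, 0.939], [-0.0, 0.939, 0.343], [-1.0, 0.0, -0.0]]
wrist_force: [-0.8, -0.5, -0.2]
grip_width: 0.688
time_s: 23.02
eef_pos: [0.4888, 0.2509, 0.1195]
tcp_rot: [[-0.0, -0.343, 0.939], [-0.0, 0.939, 0.343], [-1.0, 0.0, -0.0]]
wrist_force: [0.1, -0.3, -1.1]
grip_width: 0.685
time_s: 23.28
eef_pos: [0.4888, 0.2511, 0.1181]
tcp_rot: [[0.0, -0.343, 0.939], [0.0, 0.939, 0.343], [-1.0, 0.0, 0.0]]
wrist_force: [0.4, 0.1, 0.4]
grip_width: 0.685
```

```bash
python3 -m creep '[1.5,0,0,0,-1,0,0,0,0,-1]'; python3 -c "
from h import *
st()"
```

```text
time_s: 23.52
eef_pos: [0.4888, 0.2515, 0.117]
tcp_rot: [[0.0, -0.343, 0.939], [0.001, 0.939, 0.343], [-1.0, 0.001, 0.001]]
wrist_force: [-0.1, 2.1, 2.1]
grip_width: 0.684
t 23.52 p [0.4888 0.2515 0.117 ] yaw 20.04 F [-0.1  2.1  2.1] M [ 0.21  0.24 -0.19] g 64.3 j6 1.0
```

```bash
python3 -m creep '[0,0.8,0.3,0,-1,0,0,0,0,-1]'; python3 -m creep '[1,0,0,0,-1,0,0,0,0,-1]'; python3 -c "
from h import *
st()"
```

```text
time_s: 23.78
eef_pos: [0.4888, 0.2517, 0.1168]
tcp_rot: [[-0.0, -0.343, 0.939], [-0.0, 0.939, 0.343], [-1.0, -0.0, -0.0]]
wrist_force: [-1.5, -0.5, 3.2]
grip_width: 0.687
time_s: 24.02
eef_pos: [0.4887, 0.2517, 0.1155]
tcp_rot: [[-0.0, -0.343, 0.939], [-0.0, 0.939, 0.343], [-1.0, 0.0, -0.0]]
wrist_force: [-2.1, -0.8, 2.9]
grip_width: 0.688
t 24.02 p [0.4887 0.2517 0.1155] yaw 20.03 F [-2.1 -0.8  2.9] M [-0.16  0.44 -0.22] g 64.7 j6 1.0
```

```bash
python3 -m creep '[0,0.1,-0.6,0,-1,1,0,0,0,-1,0,0,0,0,-1]'; python3 -c "
from h import *
st()";python3 -m creep '[1.5,0,0,0,-1,0,0,0,0,-1]'; python3 -c "
from h import *
st()"
```

```text
time_s: 24.4
eef_pos: [0.4886, 0.2517, 0.1146]
tcp_rot: [[0.001, -0.343, 0.939], [0.0, 0.939, 0.343], [-1.0, -0.0, 0.001]]
wrist_force: [-0.3, 0.6, 2.6]
grip_width: 0.687
t 24.4 p [0.4886 0.2517 0.1146] yaw 20.04 F [-0.3  0.6  2.6] M [-0.16  0.08 -0.21] g 64.5 j6 1.0
time_s: 24.65
eef_pos: [0.4885, 0.2517, 0.1129]
tcp_rot: [[0.001, -0.343, 0.939], [0.0, 0.939, 0.343], [-1.0, -0.0, 0.001]]
wrist_force: [0.9, -0.9, 2.5]
grip_width: 0.686
t 24.65 p [0.4885 0.2517 0.1129] yaw 20.04 F [ 0.9 -0.9  2.5] M [-0.12  0.01 -0.24] g 64.5 j6 1.0
```

```bash
python3 -m creep '[1.5,0,0,0,-1,0,0,0,0,-1]';python3 -m creep '[1.5,0,0,0,-1,0,0,0,0,-1]'; python3 -c "
from h import *
st()"
```

```text
time_s: 24.9
eef_pos: [0.4885, 0.2517, 0.1114]
tcp_rot: [[0.0, -0.343, 0.939], [0.0, 0.939, 0.343], [-1.0, -0.0, 0.0]]
wrist_force: [0.8, -0.0, 1.4]
grip_width: 0.686
time_s: 25.15
eef_pos: [0.4885, 0.2517, 0.1099]
tcp_rot: [[0.0, -0.343, 0.939], [-0.0, 0.939, 0.343], [-1.0, -0.0, 0.0]]
wrist_force: [2.0, -1.0, 2.8]
grip_width: 0.688
t 25.15 p [0.4885 0.2517 0.1099] yaw 20.04 F [ 2.  -1.   2.8] M [-0.1  -0.22 -0.24] g 64.7 j6 1.0
```

```bash
python3 -m creep '[1.5,0,0,0,-1,0,0,0,0,-1]';python3 -m creep '[1,0,0,0,-1,0,0,0,0,-1]'; python3 -c "
from h import *
st()"
```

```text
time_s: 25.4
eef_pos: [0.4884, 0.2517, 0.1084]
tcp_rot: [[0.0, -0.343, 0.939], [0.0, 0.939, 0.343], [-1.0, -0.0, 0.0]]
wrist_force: [1.4, -0.9, 1.6]
grip_width: 0.686
time_s: 25.65
eef_pos: [0.4884, 0.2517, 0.1075]
tcp_rot: [[0.0, -0.343, 0.939], [-0.0, 0.939, 0.343], [-1.0, -0.0, 0.0]]
wrist_force: [2.2, -1.7, 2.2]
grip_width: 0.685
t 25.65 p [0.4884 0.2517 0.1075] yaw 20.04 F [ 2.2 -1.7  2.2] M [-0.21 -0.34 -0.19] g 64.4 j6 1.0
```

```bash
python3 -m creep '[1,0,0,0,-1,0,0,0,0,-1]';python3 -m creep '[0.7,0,0,0,-1,0,0,0,0,-1]'; python3 -c "
from h import *
st()"
```

```text
time_s: 25.9
eef_pos: [0.4884, 0.2517, 0.1065]
tcp_rot: [[0.0, -0.343, 0.939], [0.0, 0.939, 0.343], [-1.0, -0.0, 0.0]]
wrist_force: [1.6, -1.3, 2.3]
grip_width: 0.689
time_s: 26.15
eef_pos: [0.4884, 0.2517, 0.106]
tcp_rot: [[0.0, -0.343, 0.939], [0.0, 0.939, 0.343], [-1.0, -0.0, 0.0]]
wrist_force: [1.1, -1.3, 3.2]
grip_width: 0.688
t 26.15 p [0.4884 0.2517 0.106 ] yaw 20.04 F [ 1.1 -1.3  3.2] M [-0.32 -0.25 -0.21] g 64.6 j6 1.0
```

```bash
python3 -m creep '[0.7,0,0,0,-1,0,0,0,0,-1]'; python3 -c "
from h import *
st()"; python3 -m creep '[0.5,0,0,0,-1,0,0,0,0,-1]'; python3 -c "
from h import *
st()
c=cam('scene'); save('e1.png',c['img'],(350,150,430,240),6)"
```

```text
time_s: 26.4
eef_pos: [0.4884, 0.2517, 0.106]
tcp_rot: [[0.001, -0.343, 0.939], [0.0, 0.939, 0.343], [-1.0, -0.0, 0.001]]
wrist_force: [0.8, -0.9, 5.4]
grip_width: 0.684
t 26.4 p [0.4884 0.2517 0.106 ] yaw 20.04 F [ 0.8 -0.9  5.4] M [-0.32 -0.11 -0.21] g 64.3 j6 1.0
time_s: 26.65
eef_pos: [0.4884, 0.2517, 0.106]
tcp_rot: [[0.001, -0.343, 0.939], [0.0, 0.939, 0.343], [-1.0, -0.0, 0.001]]
wrist_force: [-0.1, -2.6, 8.8]
grip_width: 0.693
t 26.65 p [0.4884 0.2517 0.106 ] yaw 20.05 F [-0.1 -2.6  8.8] M [-0.43  0.08 -0.24] g 65.1 j6 1.0
```

View pics/e1.png

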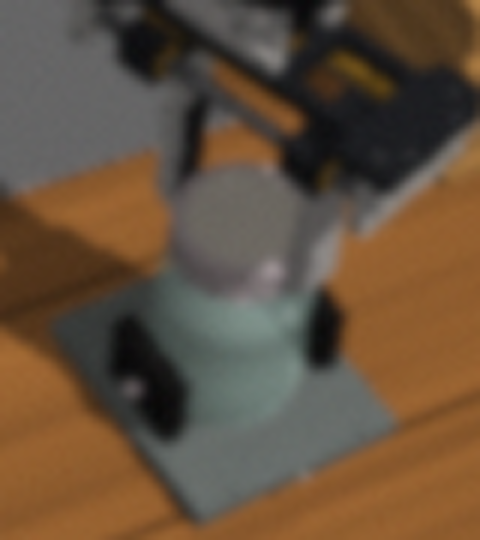

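The lid came down to TCP z 0.106, exactly the predicted seated height, so it seems to have dropped straight into the gaps. I'll still turn it back lightly to the stop, as asked.

```bash
python3 -m creep '[-0.5,0,0,-4,-1,0,0,0,0,-1]'; python3 -c "
from h import *
st()"; python3 -m creep '[0,0,0,-4,-1,0,0,0,0,-1]'; python3 -c "
from h import *
st()"
```

```text
time_s: 26.95
eef_pos: [0.4884, 0.2517, 0.1058]
tcp_rot: [[0.001, -0.406, 0.914], [0.0, 0.914, 0.406], [-1.0, 0.0, 0.001]]
wrist_force: [1.9, -1.1, 5.4]
grip_width: 0.683
t 26.95 p [0.4884 0.2517 0.1058] yaw 23.94 F [ 1.9 -1.1  5.4] M [-0.27 -0.14 -0.74] g 64.2 j6 -3.0
time_s: 27.2
eef_pos: [0.4881, 0.2523, 0.1056]
tcp_rot: [[0.0, -0.469, 0.883], [0.001, 0.883, 0.469], [-1.0, 0.001, 0.001]]
wrist_force: [-0.3, -0.2, 5.9]
grip_width: 0.69
t 27.2 p [0.4881 0.2523 0.1056] yaw 27.99 F [-0.3 -0.2  5.9] M [ 0.03 -0.08 -0.54] g 64.8 j6 -7.0
```

```bash
python3 -m creep '[0,0,0,-4,-1,0,0,0,0,-1]'; python3 -c "
from h import *
st()"; python3 -m creep '[0,0,0,5,-1,0,0,0,5,-1,0,0,0,5,-1,0,0,0,0,-1]'; python3 -c "
from h import *
st()"
```

```text
time_s: 27.45
eef_pos: [0.4882, 0.252, 0.1054]
tcp_rot: [[0.0, -0.528, 0.849], [0.001, 0.849, 0.528], [-1.0, 0.001, 0.001]]
wrist_force: [0.3, 0.3, 5.9]
grip_width: 0.695
t 27.45 p [0.4882 0.252  0.1054] yaw 31.89 F [0.3 0.3 5.9] M [ 0.02 -0.11 -1.04] g 65.3 j6 -11.0
time_s: 27.95
eef_pos: [0.4879, 0.2524, 0.1054]
tcp_rot: [[-0.0, -0.293, 0.956], [0.001, 0.956, 0.293], [-1.0, 0.001, 0.0]]
wrist_force: [-0.0, 0.2, 5.7]
grip_width: 0.696
t 27.95 p [0.4879 0.2524 0.1054] yaw 17.06 F [-0.   0.2  5.7] M [ 0.    0.07 -0.02] g 65.4 j6 4.0
```

The anticlockwise stop is confirmed (Mz -1.0) and it turns freely clockwise. Now to screw it on.

```bash
python3 -m creep '[-0.5,0,0,6,-1,0,0,0,6,-1,0,0,0,6,-1,0,0,0,6,-1,0,0,0,0,-1]'; python3 -c "
from h import *
st()"; python3 -m creep '[0,0,0,5,-1,0,0,0,5,-1,0,0,0,0,-1]'; python3 -c "
from h import *
st()"
```

```text
time_s: 28.58
eef_pos: [0.488, 0.2522, 0.1055]
tcp_rot: [[-0.0, 0.119, 0.993], [0.001, 0.993, -0.119], [-1.0, 0.0, -0.0]]
wrist_force: [0.8, 1.2, 3.0]
grip_width: 0.695
t 28.57 p [0.488  0.2522 0.1055] yaw -6.85 F [0.8 1.2 3. ] M [ 0.13 -0.18  0.05] g 65.3 j6 28.0
time_s: 28.95
eef_pos: [0.488, 0.2521, 0.1054]
tcp_rot: [[-0.0, 0.289, 0.957], [0.001, 0.957, -0.289], [-1.0, 0.0, -0.001]]
wrist_force: [1.4, 2.3, 1.8]
grip_width: 0.694
t 28.95 p [0.488  0.2521 0.1054] yaw -16.79 F [1.4 2.3 1.8] M [ 0.24 -0.13 -0.03] g 65.3 j6 38.0
```

```bash
for i in 1; do python3 -m creep '[0,0,0,5,-1,0,0,0,5,-1,0,0,0,0,-1]'; done; python3 -c "
from h import *
st()"; python3 -m creep '[0,0,0,5,-1,0,0,0,5,-1,0,0,0,0,-1]'; python3 -c "
from h import *
st()"; python3 -m creep '[0,0,0,5,-1,0,0,0,5,-1,0,0,0,0,-1]'; python3 -c "
from h import *
st()"
```

```text
time_s: 29.32
eef_pos: [0.4881, 0.2519, 0.1055]
tcp_rot: [[-0.0, 0.451, 0.893], [0.0, 0.893, -0.451], [-1.0, 0.0, -0.0]]
wrist_force: [1.3, 1.2, 2.3]
grip_width: 0.692
t 29.32 p [0.4881 0.2519 0.1055] yaw -26.78 F [1.3 1.2 2.3] M [ 0.22 -0.18  0.03] g 65.1 j6 48.0
time_s: 29.7
eef_pos: [0.4882, 0.2517, 0.1054]
tcp_rot: [[-0.0, 0.599, 0.801], [-0.0, 0.801, -0.599], [-1.0, -0.0, -0.0]]
wrist_force: [1.2, 1.2, 1.4]
grip_width: 0.696
t 29.7 p [0.4882 0.2517 0.1054] yaw -36.77 F [1.2 1.2 1.4] M [ 0.15 -0.19 -0.03] g 65.4 j6 58.0
time_s: 30.08
eef_pos: [0.4879, 0.2511, 0.1054]
tcp_rot: [[-0.001, 0.728, 0.685], [-0.001, 0.685, -0.728], [-1.0, -0.002, 0.0]]
wrist_force: [0.9, -1.2, 2.4]
grip_width: 0.688
t 30.07 p [0.4879 0.2511 0.1054] yaw -46.73 F [ 0.9 -1.2  2.4] M [-0.2  -0.05  0.35] g 64.7 j6 68.0
```

```bash
for i in 1; do python3 -m creep '[0,0,0,4,-1,0,0,0,0,-1]'; done; python3 -c "
from h import *
st()"; python3 -m creep '[0,0,0,4,-1,0,0,0,0,-1]'; python3 -c "
from h import *
st()"; python3 -m creep '[0,0,0,4,-1,0,0,0,0,-1]'; python3 -c "
from h import *
st()"
```

```text
time_s: 30.32
eef_pos: [0.4881, 0.2514, 0.1054]
tcp_rot: [[-0.0, 0.775, 0.633], [-0.001, 0.633, -0.775], [-1.0, -0.001, 0.0]]
wrist_force: [1.4, -1.1, 1.0]
grip_width: 0.685
t 30.32 p [0.4881 0.2514 0.1054] yaw -50.76 F [ 1.4 -1.1  1. ] M [-0.21 -0.09  0.52] g 64.4 j6 72.0
time_s: 30.58
eef_pos: [0.4885, 0.2517, 0.1055]
tcp_rot: [[0.001, 0.817, 0.577], [-0.0, 0.577, -0.817], [-1.0, 0.0, 0.0]]
wrist_force: [3.1, 0.5, 0.5]
grip_width: 0.683
t 30.57 p [0.4885 0.2517 0.1055] yaw -54.76 F [3.1 0.5 0.5] M [-0.01 -0.41  0.88] g 64.2 j6 76.0
time_s: 30.82
eef_pos: [0.4891, 0.252, 0.1056]
tcp_rot: [[0.002, 0.855, 0.518], [0.001, 0.518, -0.855], [-1.0, 0.002, 0.0]]
wrist_force: [4.1, 1.6, -0.6]
grip_width: 0.692
t 30.82 p [0.4891 0.252  0.1056] yaw -58.78 F [ 4.1  1.6 -0.6] M [ 0.2  -0.79  0.92] g 65.0 j6 80.0
```

The moment climbs to about 0.9 N·m near yaw -50, some 70-75° past the back stop, so this should be the clockwise stop. To confirm, I'll let go, regrip and turn once more.

```bash
python3 -m creep '[0,0,0,0,0.6,0,0,0,0,0.9,0,0,0,0,0.9,0,0,0,0,0.9]'; python3 -c "
from h import *
to(.4882,.2519,.1058)"
```

```text
time_s: 31.32
eef_pos: [0.4879, 0.2516, 0.1055]
tcp_rot: [[-0.001, 0.857, 0.516], [-0.0, 0.516, -0.857], [-1.0, -0.001, -0.0]]
wrist_force: [1.2, -1.1, -0.7]
grip_width: 0.951
t 31.32 p [0.4879 0.2516 0.1055] yaw -58.96 F [ 1.2 -1.1 -0.7] M [-0.02  0.09 -0.01] g 89.4 j6 80.0
shift mm [-0.3  0.4 -0.1]
```

```bash
python3 -m creep '[0,0.3,0,-10,0.9,0,0,0,-10,0.9,0,0,0,0,0.5,0,0,0,0,0.3,0,0,0,0,-1,0,0,0,0,-1,0,0,0,0,-1]'; python3 -c "
from h import *
st()"; python3 -m creep '[0,0,0,4,-1,0,0,0,0,-1]'; python3 -c "
from h import *
st()"; python3 -m creep '[0,0,0,4,-1,0,0,0,0,-1]'; python3 -c "
from h import *
st()"
```

```text
time_s: 32.2
eef_pos: [0.4885, 0.2519, 0.1057]
tcp_rot: [[-0.0, 0.629, 0.777], [0.0, 0.777, -0.629], [-1.0, 0.0, -0.0]]
wrist_force: [-0.3, 0.4, -0.2]
grip_width: 0.698
t 32.2 p [0.4885 0.2519 0.1057] yaw -38.98 F [-0.3  0.4 -0.2] M [-0.07  0.07 -0.03] g 65.6 j6 60.0
time_s: 32.45
eef_pos: [0.4885, 0.2517, 0.1057]
tcp_rot: [[0.0, 0.68, 0.733], [-0.001, 0.733, -0.68], [-1.0, -0.0, 0.001]]
wrist_force: [-0.2, -1.5, 1.2]
grip_width: 0.696
t 32.45 p [0.4885 0.2517 0.1057] yaw -42.86 F [-0.2 -1.5  1.2] M [-0.27  0.02  0.53] g 65.4 j6 64.0
time_s: 32.7
eef_pos: [0.4888, 0.252, 0.1058]
tcp_rot: [[0.001, 0.73, 0.684], [0.0, 0.684, -0.73], [-1.0, 0.001, 0.0]]
wrist_force: [1.2, -0.6, -0.1]
grip_width: 0.693
t 32.7 p [0.4888 0.252  0.1058] yaw -46.86 F [ 1.2 -0.6 -0.1] M [-0.07 -0.15  0.39] g 65.1 j6 68.0
```

```bash
python3 -m creep '[0,0,0,4,-1,0,0,0,0,-1]'; python3 -c "
from h import *
st()"; python3 -m creep '[0,0,0,4,-1,0,0,0,0,-1]'; python3 -c "
from h import *
st()"
```

```text
time_s: 32.95
eef_pos: [0.4889, 0.252, 0.1058]
tcp_rot: [[0.001, 0.776, 0.631], [0.0, 0.631, -0.776], [-1.0, 0.001, 0.0]]
wrist_force: [1.9, -0.7, -1.3]
grip_width: 0.684
t 32.95 p [0.4889 0.252  0.1058] yaw -50.86 F [ 1.9 -0.7 -1.3] M [-0.07 -0.18  0.36] g 64.3 j6 72.0
time_s: 33.2
eef_pos: [0.4889, 0.252, 0.1059]
tcp_rot: [[0.001, 0.817, 0.577], [0.0, 0.577, -0.817], [-1.0, 0.001, 0.001]]
wrist_force: [1.7, -0.4, 0.4]
grip_width: 0.683
t 33.2 p [0.4889 0.252  0.1059] yaw -54.77 F [ 1.7 -0.4  0.4] M [-0.15 -0.25  0.93] g 64.2 j6 76.0
```

```bash
python3 -m creep '[0,0,0,-5,-1,0,0,0,-5,-1,0,0,0,0,-1]'; python3 -c "
from h import *
st()"; python3 -m creep '[0,0,0,4,-1,0,0,0,0,-1]'; python3 -c "
from h import *
st()"; python3 -m creep '[0,0,0,3,-1,0,0,0,0,-1]'; python3 -c "
from h import *
st()"; python3 -m creep '[0,0,0,3,-1,0,0,0,0,-1]'; python3 -c "
from h import *
st()"; python3 -m creep '[0,0,0,3,-1,0,0,0,0,-1]'; python3 -c "
from h import *
st()"
```

```text
time_s: 33.58
eef_pos: [0.4884, 0.2519, 0.1059]
tcp_rot: [[-0.0, 0.707, 0.707], [0.001, 0.707, -0.707], [-1.0, 0.0, -0.001]]
wrist_force: [-0.3, -0.3, 1.9]
grip_width: 0.683
t 33.58 p [0.4884 0.2519 0.1059] yaw -45.0 F [-0.3 -0.3  1.9] M [-0.13  0.1  -0.02] g 64.2 j6 66.0
time_s: 33.83
eef_pos: [0.4884, 0.252, 0.1059]
tcp_rot: [[-0.0, 0.754, 0.656], [0.001, 0.656, -0.754], [-1.0, 0.0, -0.0]]
wrist_force: [0.4, -0.4, 2.1]
grip_width: 0.685
t 33.83 p [0.4884 0.252  0.1059] yaw -48.97 F [ 0.4 -0.4  2.1] M [-0.06  0.13 -0.01] g 64.4 j6 70.0
time_s: 34.08
eef_pos: [0.4886, 0.252, 0.1059]
tcp_rot: [[0.0, 0.787, 0.617], [0.0, 0.617, -0.787], [-1.0, 0.001, -0.0]]
wrist_force: [0.9, 0.5, 1.4]
grip_width: 0.684
t 34.08 p [0.4886 0.252  0.1059] yaw -51.9 F [0.9 0.5 1.4] M [-0.01 -0.06  0.06] g 64.3 j6 73.0
time_s: 34.33
eef_pos: [0.4891, 0.2521, 0.106]
tcp_rot: [[0.002, 0.817, 0.576], [0.001, 0.576, -0.817], [-1.0, 0.002, 0.0]]
wrist_force: [3.3, 0.8, 0.5]
grip_width: 0.688
t 34.33 p [0.4891 0.2521 0.106 ] yaw -54.8 F [3.3 0.8 0.5] M [ 0.07 -0.29  0.63] g 64.7 j6 76.0
time_s: 34.58
eef_pos: [0.4897, 0.2525, 0.1061]
tcp_rot: [[0.003, 0.846, 0.533], [0.001, 0.533, -0.846], [-1.0, 0.003, 0.0]]
wrist_force: [5.9, 2.2, -0.7]
grip_width: 0.692
t 34.58 p [0.4897 0.2525 0.1061] yaw -57.81 F [ 5.9  2.2 -0.7] M [ 0.37 -0.8   0.73] g 65.1 j6 79.0
```

Confirmed: it turns freely, then hits a firm stop at the same angle again. Let go and back off.

```bash
python3 -m creep '[0,0,0,-1,0.4,0,0,0,0,0.6,0,0,0,0,0.8,0,0,0,0,0.8,0,0,0,0,0.8]'; python3 -c "
from h import *
to(.4884,.2519)"; python3 -m creep '[-5,0,0,0,0.8,-15,0,0,0,0.8,-30,0,0,0,0.8,-40,0,0,0,0.8,-20,0,0,0,0.8,0,-40,0,0,0.8,0,-50,0,0,0.8,0,-50,0,0,0.8,0,-50,0,0,0.8,0,0,0,0,0.8]'; python3 -c "
from h import *
st()
for n in('scene','top'):
    c=cam(n); save('z'+n+'.png',c['img'])
    q=proj(c,[[.4884,.2519,.112]])[0].astype(int); x0,y0=q-32
    im=cv2.resize(c['img'][y0:y0+64,x0:x0+64],None,fx=6,fy=6,interpolation=cv2.INTER_CUBIC)
    for z,col in((.122,(255,0,0)),(.102,(0,255,0))): cv2.polylines(im,[np.int32((proj(c,circ([.4884,.2519,z],[0,0,1],.033))-[x0,y0]+.5)*6)],True,col,1)
    if n=='scene':A=im
save('zc.png',np.hstack([A,im]))"
```

```text
time_s: 35.2
eef_pos: [0.4882, 0.2517, 0.1055]
tcp_rot: [[-0.001, 0.838, 0.545], [-0.0, 0.545, -0.838], [-1.0, -0.001, -0.0]]
wrist_force: [-0.7, 0.6, 0.0]
grip_width: 0.902
t 35.2 p [0.4882 0.2517 0.1055] yaw -56.96 F [-0.7  0.6  0. ] M [-0.07  0.13 -0.01] g 84.8 j6 78.0
shift mm [-0.   0.3 -0. ]
time_s: 36.45
eef_pos: [0.3279, 0.1475, 0.2175]
tcp_rot: [[0.004, 0.839, 0.544], [0.001, 0.544, -0.839], [-1.0, 0.004, 0.001]]
wrist_force: [0.8, -0.1, -0.5]
grip_width: 0.901
t 36.45 p [0.3279 0.1475 0.2175] yaw -57.02 F [ 0.8 -0.1 -0.5] M [-0.    0.15 -0.04] g 84.7 j6 72.0
```

View pics/zc.png

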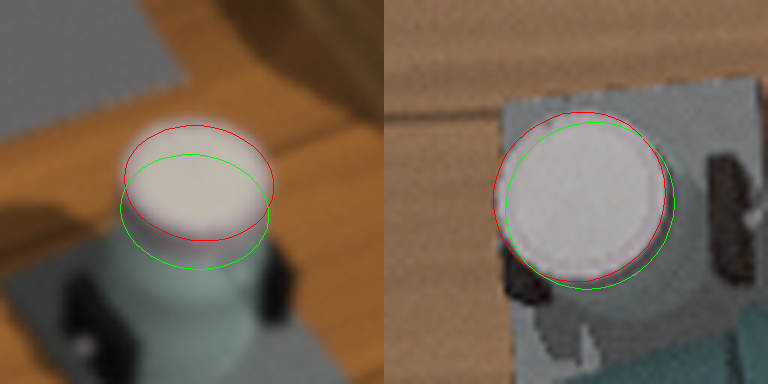

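View pics/zscene.png

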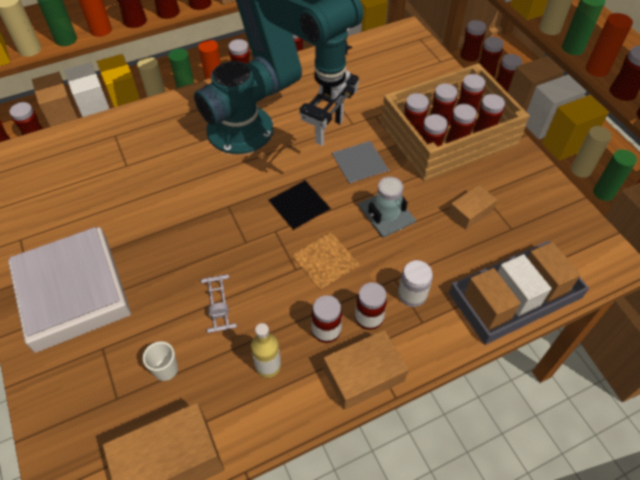

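The lid sits level and centred on the jar: the top-view outline matches at the seated height, and the scene view shows the usual 1 px bias. The small lid is still in the rack at (217,309), and the goods haven't moved. The gripper is clear, so I'm handing in.

```bash
python3 -c "
from h import *
print(arm.hand_in())"
```

```text
the job is handed in; nothing more can be done
None
```

The jar is closed with the larger lid and the job is handed in at about 36.5 s of the 72 s. I lifted the lid from the rack, stood it on the cork mat and let go. One finger then tipped it flat, white top up, because the moves cannot tilt the tool. I then gripped it around the rim twice to centre it and set it on the jar.

- **Threading:** the lid dropped straight into the gaps when lowered, so turning it back only confirmed the anticlockwise stop (about 1 N·m). Clockwise, it stopped about 70–75° further on. The check on a fresh grip was unclear at first (moment 0.36–0.93 N·m while the pads slipped). Backing off 10° and turning again gave free travel, then a firm stop.
- **Last checks:** the lid's height matches the predicted seat (gripper 0.1055–0.106 m against 0.106 m). It looks level and centred in the top view, and about 1 px off in the scene view, the same bias as in earlier pictures. The small lid and the goods are where they stood, and the gripper is clear.
- **Not checked:** the angle of the lugs cannot be seen, so the quarter-turn home position rests on the felt stop alone.

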